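Tug-check the lid of the parts case

TASK

The blue-lidded parts case has just been shut, but its snap catch may not have caught. Give the lid a firm, steady upward tug by its black handle, for about a second, to check the catch; if the lid gives, press it down until it snaps home and tug again, so that the catch has held a tug. Leave the lid shut and caught, let go of it, and do not disturb the other things on the table.

Things in the scene. Friction and masses are not known exactly. Their poses are not given: they have to be found in the camera images.
- parts_case: Grey plastic hobby parts case with a blue hinged lid and a black catch housing with a red catch bolt at its front; 140 (x) x 180 (y) x 55 mm without the lid, fixed to the table so that it neither slides nor lifts. Origin: centre of its underside, on the table. Its own x points from the front (catch) to the back (hinge), z up.
- lid (a joint): Opening angle of the lid (rad) about its back hinge. 0 = fully down; grows as the front rises. Caught: rests at 0, rises to about 0.015 under a tug (2 mm play at the front), then holds over 40 N. Not caught: rests on the catch at about 0.05 to 0.09 (front 8 to 13 mm high), lifts freely with about 1 N, falls back if let go. Pressing with about 8 to 13 N at the handle drives it past the catch, to 0.
- lid_handle (a point): Middle of the black round bar of the lid's handle: bar 12 mm thick, running along the case's y, 72 mm between its two posts, its axis 29 mm above the 5 mm thick lid (89 mm above the table when shut) and 44 mm in front of the case's centre. Free space under the bar is 23 mm. Pinch it from above with the fingers closing along the case's x.
- lid_hinge (a point): Point on the lid's hinge line at the middle of the back edge, 55 mm above the table and 118 mm behind the handle bar (along the case's x); the lid turns about the case's y there.
- catch: Red sprung bolt in the black housing at the middle of the case's front, 34 mm wide. It slides outward by itself as the lid's lip is pressed past its ramp and springs back over the lip. It need not be touched. Origin: tip of the bolt at its underside.
- glue_bottle: Bystander: small white glue bottle with orange cap, 30 mm across, 74 mm high, standing; origin at the centre of its foot.
- brush: Bystander: paint brush, 8 mm thick, 175 mm long, lying; origin at its middle.
- barrel: Bystander: small dark model barrel, 27 mm across, 34 mm high, standing; origin at the centre of its foot.
- small_house: Bystander: beige model house, 87 x 84 x 56 mm; origin at the centre of its underside.
- dome: Bystander: beige model dome, 84 mm across, 38 mm high; origin at the centre of its underside.

How it is judged:
By the outcome, as a careful person would: the job done as asked, in the order asked, and still so for the second after the job is handed in, with the robot touching nothing.
It also fails if it takes over 48 s, if anything falls off the work surface, if the arm or the gripper's body presses on something with over 40 N, if the wrist force passes 120 N, or if a joint passes its speed limit or range.

ROBOT

A 6-joint arm with a two-finger parallel gripper is mounted at the origin on a cart in front of the work surface, level with it; the furniture and walls round the work are solid. World frame = base frame: x ahead of the robot, y to its left, z up, the work surface at z = 0. Lengths are in m, angles in rad, forces in N, time in s.
With the tool pointing down it reaches from about 0.35 to 0.85 m from the base axis. Payload 8.1 kg.
Tool frame: the origin (TCP) lies on the centre line of the jaws, within the pads' length; the fingertips stand 17 mm ahead of it and the grasp point (between the pads) lies 2 mm behind it (env.tips_ahead is the distance from the TCP to the fingertips, in m); z points along the fingers, y is the line along which they close (so a half turn about z gives the same grasp; the last joint's range is limited). The gripper opens to 85 mm and grips with 20 to 120 N. Pads are 22 mm wide; open, the fingers measure 114 mm over their backs; the gripper's body (76 mm by 85 mm) begins 54 mm behind the grasp point. The pads swing forward as they close: fully open they stand 13 mm farther back than shut.
Start: joints at [-1.358, 0.13, 1.488, -0, 1.523, -0.085], TCP at [0.176, -0.574, 0.248] pointing down, gripper open.
Joint ranges: [-2.96, 2.96], [-0.89, 2.26], [0.02, 2.5], [-1.34, 4.48], [0, 2.73], [-2.66, 2.66]. Speed limits (rad/s): [2.39, 2.39, 2.79, 3.14, 3.14, 3.14].

INTERFACE

Orientations are given as a unit quaternion [w, x, y, z].
In Python, from station import env gives the robot as it stands.
- The arm moves only by the shell command python3 shift.py 'ROWS' [FORCE]. ROWS is a JSON list of rows, 1 to 8 of them, each of 5 numbers: the finger opening in m, then dx, dy, dz in m, then a turn about the tool's z in rad; each row shifts and turns the commanded pose from where the row before left it, along the tool's axes as they then stand; what a row does not reach is not made up. A row lasts 1/12 s, in which the tool goes at most 0.0417 m and 0.125 rad, less where a joint would pass 70% of its speed; a pose out of reach is approached as far as the arm can. The fingers move at their own pace and stop on an object; FORCE is the grip in N (left out, the last holds). Time passes only in rows, so rows that do not move let the fingers close. It prints the time, the measured TCP pose, the force, the opening and the grip force at its end.
- env.sense(): the state, without advancing time (a new reading comes with each control period).
- env.grab_frame(name): name is "scene" or "top" or "wrist"; returns a dict with "color" (480x640x3 uint8, red, green, blue), "fx", "fy", "cx", "cy" (pixels), "k1" (the pictures are not rectified: a ray, as slopes to the right and down, at radius r is drawn at 1 + k1 r^2 times it, then the intrinsics apply), "R" (3x3) and "t" (3): a world point X has camera coordinates R X + t. Camera axes: x right, y down, z forward; pixel columns grow to the right and rows downward; lengths in m; the calibration is good to about 2 mm. A picture is of the moment at which its call begins. There is no depth.
- env.hand_in(): hands the job in; it is judged then, once.
The state is a dict: "time": time; "joint_pos": joint angles; "dq": joint speeds; "joint_efforts": joint torques, N m; "ee_pos": TCP position; "tool_rot": TCP orientation; "wrist_force": force on the tool from outside, world axes, zero at the start; "ft_torque": the same for the moment, N m; "width": finger opening in m; "grasp_force": force on a finger pad.
Only numpy, scipy, OpenCV 4.12 (cv2) and the standard library are available. Lean on these libraries where they do the work, as an engineer would, in place of code of your own. Each camera call takes 0.05 s, during which the arm holds its last target. There are 200 camera calls.

## Working session

There is one attempt and no reset: what is moved stays moved. The work goes in short steps, Python scripts to look and compute and a shell command to move; the robot and the scene stay as the last step left them, time stands still between calls to the robot, and variables do not carry over. Pictures are saved under pics/ and viewed, at most 10 in all, crops included, and the job is handed in when it is done.

```bash
mkdir -p pics; python3 - <<'E'
from station import env
import cv2
for n in("scene","top"):
    f=env.grab_frame(n); cv2.imwrite(f"pics/{n}1.png",f["color"][:,:,::-1])
    print(n,f["fx"],f["k1"],f["R"],f["t"])
s=env.sense();print(s)
E
```

```text
scene 433.62583851030456 0.03192429509443093 [[-0.77266224 -0.63480958 -0.00313981]
 [-0.40070825  0.49154864 -0.77318357]
 [ 0.4923677  -0.5961516  -0.63417451]] [0.46566896 0.25308593 0.91220121]
top 593.2192799319753 -0.027136907368708427 [[ 0.02596522 -0.99965665 -0.00352114]
 [-0.97863927 -0.02470042 -0.20409572]
 [ 0.20393867  0.00874532 -0.9789446 ]] [0.0330727  0.55602614 1.534978  ]
{'time': 0.1, 'joint_pos': array([-1.35838738e+00,  1.31081149e-01,  1.48922862e+00,  4.28899702e-06,
        1.52302473e+00, -8.54078984e-02]), 'dq': array([-0.00096068, -0.00080726, -0.00138803,  0.00071417, -0.0002894 ,
        0.00200411]), 'joint_efforts': array([ 1.52442470e-03, -5.70952749e+01, -5.01940370e+01, -1.21952148e-04,
        8.21717520e-03,  3.19965443e-05]), 'ee_pos': array([ 0.17597305, -0.57309273,  0.24732003]), 'tool_rot': array([-8.69303694e-04,  9.88933253e-01,  1.48358562e-01, -5.31292666e-05]), 'wrist_force': array([-0.91721834,  0.16823472, -0.46715488]), 'ft_torque': array([0.02565333, 0.01517926, 0.00920354]), 'grasp_force': 0.0, 'width': 0.0853960385761893}
```

View pics/top1.png

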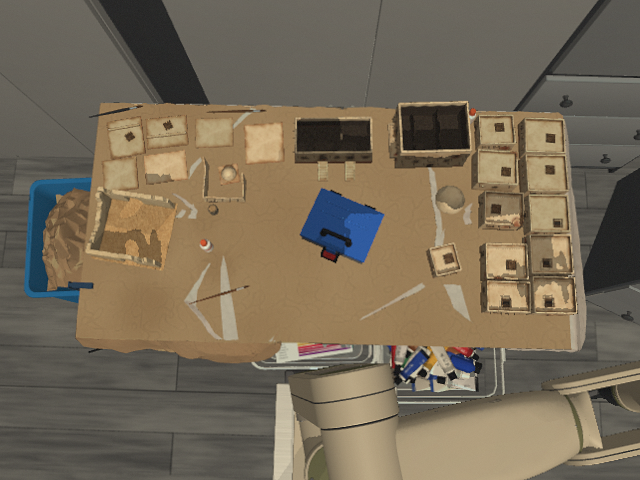

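View pics/scene1.png

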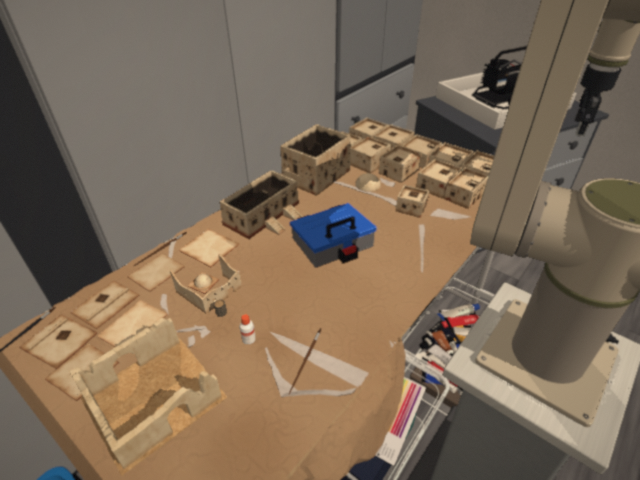

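The top view shows the case near (342,227), its handle bar about (321,233) to (351,241), and the catch at (330,255). In the scene view the handle is near (340,228).

```bash
python3 - <<'E'
import cv2,numpy as np
a=cv2.imread("pics/top1.png")[180:275,290:395];b=cv2.imread("pics/scene1.png")[195:270,285:385]
a=cv2.resize(a,(630,570),interpolation=cv2.INTER_CUBIC);cv2.imwrite("pics/topc.png",a)
b=cv2.resize(b,(800,600),interpolation=cv2.INTER_CUBIC);cv2.imwrite("pics/scenec.png",b)
E
```

```text
(no output)
```

View pics/topc.png

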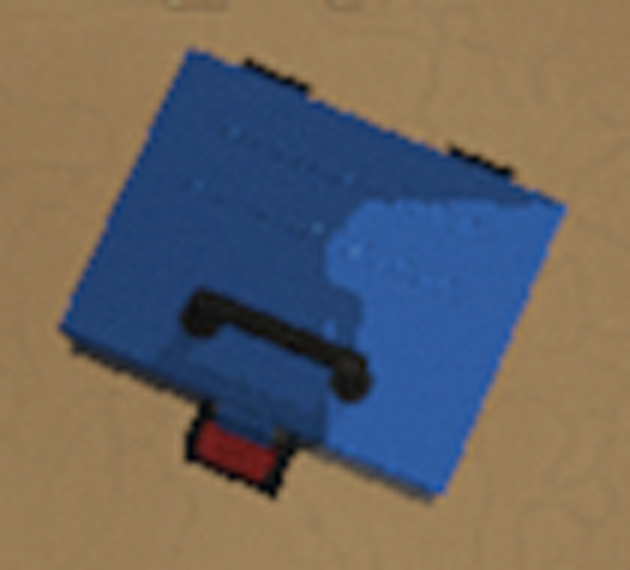

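View pics/scenec.png

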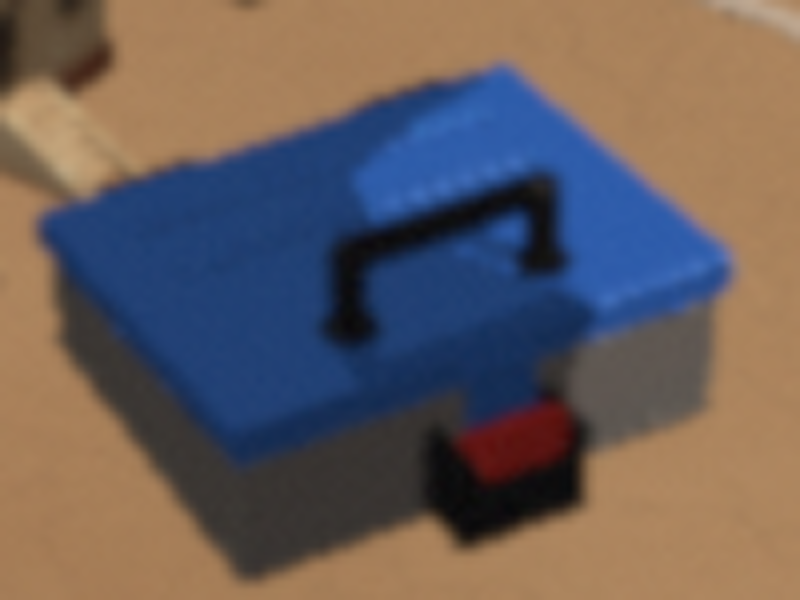

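The bar's ends are at crop (208,303)/(352,362) in the top view and (348,248)/(538,187) in the scene view. I'll triangulate them.

```bash
cat > h.py <<'E'
import numpy as np,cv2
from station import env
from scipy.spatial.transform import Rotation as Ro
def ray(f,p):
    q=(np.array(p)-[f["cx"],f["cy"]])/[f["fx"],f["fy"]]; u=q.copy()
    for _ in range(9): u=q/(1+f["k1"]*(u@u))
    d=f["R"].T@np.r_[u,1]; return -f["R"].T@f["t"],d/np.linalg.norm(d)
def tri(fs,ps):
    A=0;b=0
    for f,p in zip(fs,ps):
        o,d=ray(f,p);P=np.eye(3)-np.outer(d,d);A=A+P;b=b+P@o
    X=np.linalg.solve(A,b); return X,[float(np.linalg.norm(np.cross(X-ray(f,p)[0],ray(f,p)[1]))) for f,p in zip(fs,ps)]
def tool():
    s=env.sense();q=s["tool_rot"];return s,Ro.from_quat([q[1],q[2],q[3],q[0]]).as_matrix()
E
python3 - <<'E'
from h import *
T=env.grab_frame("top");S=env.grab_frame("scene")
t=lambda x,y:(290+x/6-.4,180+y/6-.4); s=lambda x,y:(285+x/8-.4,195+y/8-.4)
L,e=tri([T,S],[t(208,303),s(348,248)]);R,e2=tri([T,S],[t(352,362),s(538,187)])
print(L,e,R,e2,np.linalg.norm(L-R)); m=(L+R)/2;d=L-R;print("mid",m,"yaw",np.arctan2(-d[0],d[1]))
for n,a,b in[("fl",(62,326),(240,445)),("fr",(440,490),(730,260)),("br",(567,207),(505,65)),("bl",(190,50),(42,220))]:
    print(n,tri([T,S],[t(*a),s(*b)]))
st,M=tool();print(M.T@(np.r_[m[:2],.2]-st["ee_pos"]),M)
E
```

```text
[0.54705022 0.04141428 0.09833228] [0.0007312863288148811, 0.000731286328814792] [ 0.52136999 -0.02242245  0.09762216] [0.0006567766531912724, 0.0006567766531913344] 0.06881211513947859
mid [0.5342101  0.00949592 0.09797722] yaw -0.3824702201693115
fl (array([0.54061966, 0.10537188, 0.06340895]), [0.0010914845556901213, 0.001091484555689982])
fr (array([ 0.47117376, -0.06297861,  0.06763863]), [0.0002732914315951029, 0.0002732914315951922])
br (array([ 0.60382203, -0.11906588,  0.05581983]), [0.0003774021610334538, 0.00037740216103345094])
bl (array([0.67247849, 0.05224841, 0.05496421]), [0.0003061189463195543, 0.00030611894631949187])
[ 0.51342654 -0.45196175  0.04820057] [[ 9.55978824e-01  2.93435562e-01 -2.42367476e-04]
 [ 2.93435648e-01 -9.55978194e-01  1.10183981e-03]
 [ 9.16209633e-05 -1.12445479e-03 -9.99999364e-01]]
```

The bar stands 9 mm high, which suggests the lid isn't caught. The case's yaw is about -0.383. I'll move above it.

```bash
R='[0.085,0.0302,-0.0266,0,0]'
python3 shift.py '[[0.085,0.0302,-0.0266,0,0],[0.085,0.0302,-0.0266,0,0],[0.085,0.0302,-0.0266,0,0],[0.085,0.0302,-0.0266,0,0],[0.085,0.0302,-0.0266,0,0],[0.085,0.0302,-0.0266,0,0],[0.085,0.0302,-0.0266,0,0],[0.085,0.0302,-0.0266,0,0]]' 60
python3 shift.py '[[0.085,0.0302,-0.0266,0,0],[0.085,0.0302,-0.0266,0,0],[0.085,0.0302,-0.0266,0,0],[0.085,0.0302,-0.0266,0,0],[0.085,0.0302,-0.0266,0,0],[0.085,0.0302,-0.0266,0,0],[0.085,0.0302,-0.0266,0,0],[0.085,0.0302,-0.0266,0,0]]'
python3 shift.py '[[0.085,0.0302,-0.0266,0,0],[0.085,0,0,0,-0.12],[0.085,0,0,0,-0.12],[0.085,0,0,0,-0.12],[0.085,0,0,0,-0.12],[0.085,0,0,0,-0.12],[0.085,0,0,0,-0.12],[0.085,0,0,0,-0.12]]'
python3 shift.py '[[0.085,0,0,0,-0.05],[0.085,0,0,0,0],[0.085,0,0,0,0]]'
python3 - <<'E'
from h import *
st,M=tool();print(st["time"],st["ee_pos"],M,st["joint_pos"],st["wrist_force"])
f=env.grab_frame("wrist");cv2.imwrite("pics/w1.png",f["color"][:,:,::-1])
print(M.T@(np.r_[.5342,.0095,.2]-st["ee_pos"]), "yaw err",np.arctan2(M[1,1],M[0,1])+.383)
for dy in(-.034,0,.034):
    p=f["R"]@(np.array([.5342,.0095,.098])+M[:,0]*dy)+f["t"];u=p[:2]/p[2];u*=1+f["k1"]*(u@u);print(u*[f["fx"],f["fy"]]+[f["cx"],f["cy"]])
E
```

```text
time: 0.87
ee_pos: [0.3451, -0.2975, 0.2482]
tool_rot: [0.0, 0.989, 0.148, 0.0]
wrist_force: [1.1, -0.4, 1.3]
width: 0.0848
grasp_force: 0.0
time: 1.53
ee_pos: [0.5137, -0.0229, 0.2483]
tool_rot: [0.0, 0.989, 0.148, 0.0]
wrist_force: [-0.4, -1.0, 0.9]
width: 0.0849
grasp_force: 0.0
time: 2.2
ee_pos: [0.534, 0.0094, 0.2481]
tool_rot: [-0.0, 0.841, 0.541, -0.0]
wrist_force: [-0.1, 1.1, 0.5]
width: 0.0849
grasp_force: 0.0
time: 2.45
ee_pos: [0.5341, 0.0094, 0.2481]
tool_rot: [-0.0, 0.829, 0.559, -0.0]
wrist_force: [-0.5, 0.2, -0.8]
width: 0.0851
grasp_force: 0.0
2.45 [0.53409463 0.00935266 0.24814013] [[ 3.75657552e-01  9.26758502e-01 -2.87719357e-04]
 [ 9.26758542e-01 -3.75657561e-01  2.25789719e-05]
 [-8.71586977e-05 -2.75128333e-04 -9.99999958e-01]] [-7.84863553e-02 -4.75389549e-02  1.67135879e+00 -4.94717574e-08
  1.51806142e+00  3.06619852e-01] [-0.52392605  0.15582809 -0.79977415]
[1.80330116e-04 5.55507470e-05 4.81400993e-02] yaw err -0.002106216271863748
[320.83053048 270.36431857]
[320.75528586 225.9072687 ]
[320.67627898 178.17645551]
```

View pics/w1.png

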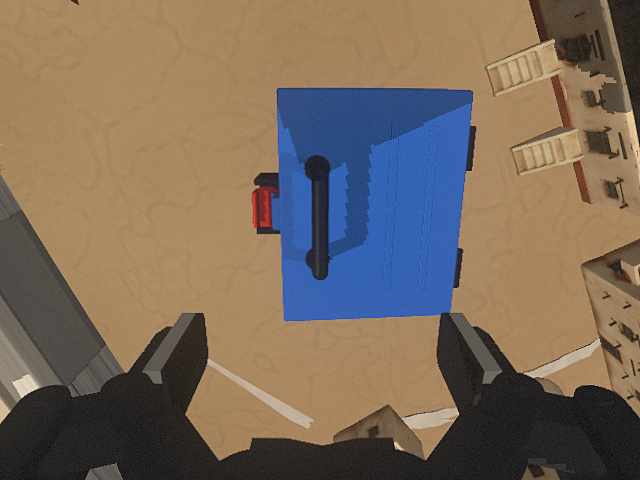

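The wrist view shows the bar from (317,163) to (321,275), on the centre column. It sits about 4 mm further along tool x, with a slight tilt of about -0.025 rad. I'll correct for both, go down, and grip.

```bash
python3 shift.py '[[0.05,0.004,-0.0005,0.03,-0.025],[0.05,0,0,0.03,0],[0.05,0,0,0.03,0],[0.05,0,0,0.025,0],[0.05,0,0,0.02,0],[0.05,0,0,0.01,0],[0.05,0,0,0.007,0],[0.05,0,0,0,0]]'
python3 shift.py '[[0.0,0,0,0,0],[0,0,0,0,0],[0,0,0,0,0],[0,0,0,0,0],[0,0,0,0,0],[0,0,0,0,0]]' 60
python3 - <<'E'
from h import *
f=env.grab_frame("wrist");cv2.imwrite("pics/w2.png",f["color"][:,:,::-1])
E
```

```text
time: 3.17
ee_pos: [0.5346, 0.0133, 0.0952]
tool_rot: [-0.001, 0.822, 0.57, -0.001]
wrist_force: [-0.5, -1.2, 1.2]
width: 0.0501
grasp_force: 0.0
time: 3.67
ee_pos: [0.534, 0.014, 0.097]
tool_rot: [-0.001, 0.822, 0.57, -0.001]
wrist_force: [-9.7, 4.2, 6.2]
width: 0.0099
grasp_force: 58.5
```

View pics/w2.png

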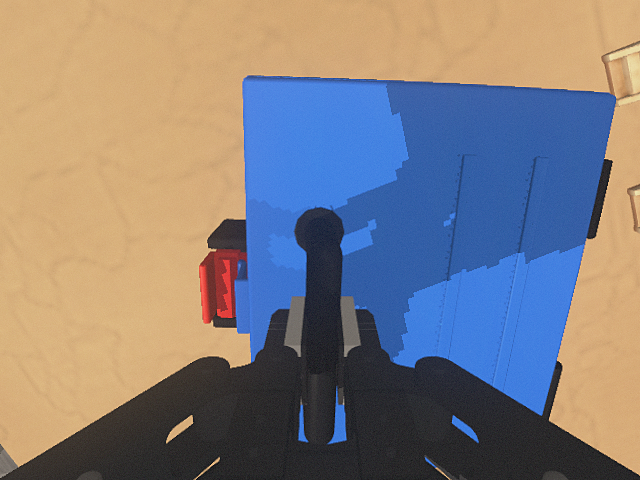

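The bar (320,330) is held between the pads. Now the first tug, in small steps.

```bash
python3 shift.py '[[0,0,-0.0007,-0.001,0],[0,0,0,-0.001,0],[0,0,0,0,0]]'
python3 shift.py '[[0,0,0,-0.001,0],[0,0,0,-0.001,0],[0,0,0,0,0]]'
python3 shift.py '[[0,0,0,-0.001,0],[0,0,0,-0.001,0],[0,0,0,0,0]]'
```

```text
time: 3.97
ee_pos: [0.5345, 0.0138, 0.0989]
tool_rot: [-0.0, 0.822, 0.57, 0.0]
wrist_force: [-3.1, 2.5, 0.4]
width: 0.01
grasp_force: 58.7
time: 4.22
ee_pos: [0.5351, 0.0135, 0.1007]
tool_rot: [0.0, 0.822, 0.57, 0.001]
wrist_force: [1.0, 2.2, -1.9]
width: 0.0097
grasp_force: 58.5
time: 4.47
ee_pos: [0.5358, 0.0132, 0.1028]
tool_rot: [0.001, 0.822, 0.57, 0.001]
wrist_force: [6.5, 1.2, -4.8]
width: 0.0099
grasp_force: 58.4
```

The lid gives: it rose 6 mm at under 5 N, so it was not caught. Now I'll press it down along its arc.

```bash
python3 shift.py '[[0,0,0,0.002,0],[0,0,0,0.002,0],[0,0,0,0.002,0],[0,0,-0.0005,0.002,0],[0,0,0,0,0]]'
python3 shift.py '[[0,0,-0.0005,0.0015,0],[0,0,-0.0005,0.0015,0],[0,0,0,0,0]]'
python3 shift.py '[[0,0,-0.0005,0.0015,0],[0,0,-0.0005,0.0015,0],[0,0,0,0,0]]'
```

```text
time: 4.88
ee_pos: [0.5333, 0.0143, 0.0947]
tool_rot: [-0.001, 0.822, 0.57, -0.001]
wrist_force: [-8.4, 5.5, 9.3]
width: 0.0101
grasp_force: 60.1
time: 5.13
ee_pos: [0.5321, 0.0147, 0.091]
tool_rot: [-0.001, 0.822, 0.57, -0.001]
wrist_force: [-3.0, 6.0, -0.3]
width: 0.0097
grasp_force: 59.1
time: 5.38
ee_pos: [0.5315, 0.015, 0.0886]
tool_rot: [-0.001, 0.822, 0.57, -0.0]
wrist_force: [-6.2, 5.2, 5.5]
width: 0.0101
grasp_force: 59.7
```

```bash
python3 shift.py '[[0,0,-0.0005,0.001,0],[0,0,-0.0003,0.001,0],[0,0,0,0,0]]'
python3 shift.py '[[0,0,-0.0003,0.001,0],[0,0,0,0.001,0],[0,0,0,0,0]]'
```

```text
time: 5.63
ee_pos: [0.5315, 0.0151, 0.0883]
tool_rot: [-0.0, 0.822, 0.57, 0.0]
wrist_force: [-11.4, 5.6, 17.8]
width: 0.0101
grasp_force: 61.1
time: 5.88
ee_pos: [0.5314, 0.0151, 0.0875]
tool_rot: [-0.0, 0.822, 0.57, 0.0]
wrist_force: [-17.0, 4.4, 28.4]
width: 0.0099
grasp_force: 63.0
```

It stops hard at about 0.088, which should be shut. Second tug, with a firmer grip.

```bash
python3 shift.py '[[0,0,0.0003,-0.001,0],[0,0,0.0004,-0.001,0],[0,0,0.0003,-0.001,0],[0,0,0,0,0]]' 100
python3 shift.py '[[0,0,0.0003,-0.001,0],[0,0,0.0003,-0.001,0],[0,0,0,0,0]]'
python3 shift.py '[[0,0,0,-0.001,0],[0,0,0,0,0]]'
```

```text
time: 6.22
ee_pos: [0.5313, 0.0151, 0.088]
tool_rot: [-0.001, 0.822, 0.57, -0.0]
wrist_force: [-9.8, 5.4, 11.4]
width: 0.0092
grasp_force: 98.2
time: 6.47
ee_pos: [0.5315, 0.015, 0.0888]
tool_rot: [-0.001, 0.822, 0.57, -0.001]
wrist_force: [-4.3, 5.7, 0.7]
width: 0.0086
grasp_force: 97.7
time: 6.63
ee_pos: [0.5317, 0.0148, 0.0896]
tool_rot: [-0.001, 0.822, 0.57, -0.001]
wrist_force: [-2.7, 5.0, -0.4]
width: 0.009
grasp_force: 97.7
```

```bash
python3 shift.py '[[0,0,0.0003,-0.001,0],[0,0,0.0003,-0.001,0],[0,0,0,0,0]]'
python3 shift.py '[[0,0,0,-0.001,0],[0,0,0,-0.0005,0],[0,0,0,0,0]]'
```

```text
time: 6.88
ee_pos: [0.5317, 0.0148, 0.0901]
tool_rot: [-0.002, 0.822, 0.57, -0.001]
wrist_force: [3.3, 5.4, -13.3]
width: 0.0088
grasp_force: 97.8
time: 7.13
ee_pos: [0.5316, 0.0148, 0.0902]
tool_rot: [-0.002, 0.822, 0.57, -0.001]
wrist_force: [10.0, 4.4, -25.0]
width: 0.0089
grasp_force: 97.3
```

Caught: it is holding 25 N with the lid at 0.09. I'll hold the tug for over a second, then relax.

```bash
python3 shift.py '[[0,0,0,0,0],[0,0,0,0,0],[0,0,0,0,0],[0,0,0,0,0],[0,0,0,0,0],[0,0,0,0,0],[0,0,0,0,0],[0,0,0,0,0]]'
python3 shift.py '[[0,0,0,0,0],[0,0,0,0,0],[0,0,0,0,0],[0,0,0,0,0],[0,0,0,0,0],[0,0,0,0,0],[0,0,0,0,0],[0,0,0,0,0]]'
python3 shift.py '[[0,0,-0.0003,0.001,0],[0,0,-0.0003,0.001,0],[0,0,0,0.001,0],[0,0,-0.0003,0.001,0],[0,0,0,0.001,0],[0,0,0,0,0]]'
```

```text
time: 7.8
ee_pos: [0.5317, 0.0148, 0.0903]
tool_rot: [-0.002, 0.822, 0.57, -0.001]
wrist_force: [10.0, 6.2, -24.2]
width: 0.009
grasp_force: 97.4
time: 8.47
ee_pos: [0.5316, 0.0148, 0.0902]
tool_rot: [-0.002, 0.822, 0.57, -0.001]
wrist_force: [10.0, 4.6, -24.5]
width: 0.0091
grasp_force: 97.4
time: 8.97
ee_pos: [0.5313, 0.015, 0.0882]
tool_rot: [-0.001, 0.822, 0.57, -0.001]
wrist_force: [-3.0, 5.8, 0.3]
width: 0.0089
grasp_force: 100.4
```

Release, then retreat straight up.

```bash
python3 shift.py '[[0.05,0,0,0,0],[0.05,0,0,0,0],[0.05,0,0,0,0],[0.05,0,0,0,0],[0.05,0,0,0,0],[0.05,0,0,0,0]]'
python3 shift.py '[[0.05,0,0,-0.01,0],[0.05,0,0,-0.02,0],[0.05,0,0,-0.03,0],[0.05,0,0,-0.03,0],[0.05,0,0,-0.03,0],[0.05,0,0,-0.03,0],[0.05,0,0,0,0],[0.05,0,0,0,0]]'
python3 - <<'E'
from h import *
a=env.grab_frame("wrist")["color"][:,:,::-1];cv2.imwrite("pics/w3.png",a)
b=env.grab_frame("scene")["color"][:,:,::-1];cv2.imwrite("pics/s3.png",b)
E
```

```text
time: 9.47
ee_pos: [0.5325, 0.0141, 0.0889]
tool_rot: [0.0, 0.822, 0.57, 0.0]
wrist_force: [-0.3, 0.3, -0.0]
width: 0.05
grasp_force: 0.0
time: 10.13
ee_pos: [0.534, 0.0142, 0.2424]
tool_rot: [0.002, 0.822, 0.57, 0.002]
wrist_force: [-0.6, 0.1, -0.4]
width: 0.0501
grasp_force: 0.0
```

View pics/w3.png

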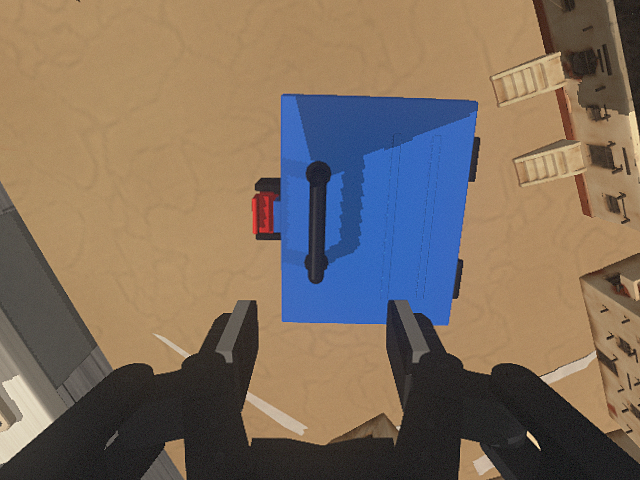

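View pics/s3.png

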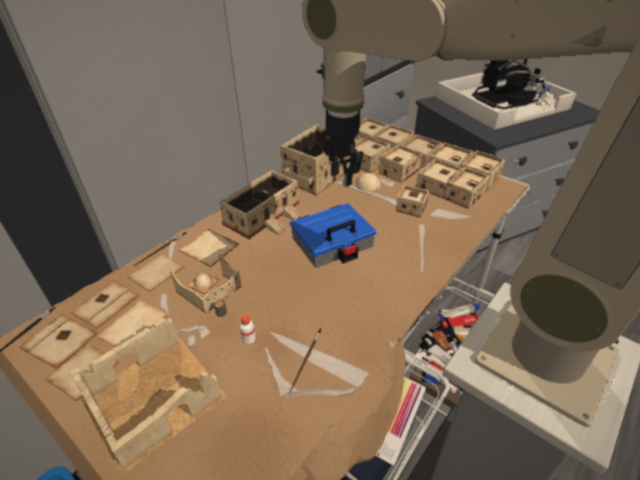

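The lid is down: the handle at (317,225) in the wrist view is free, and the red bolt at (262,213) covers the lip. The bystanders are where they were (bottle (247,330), brush (308,355)). I'll hand in.

```bash
python3 -c "
from station import env
print(env.hand_in())"
```

```text
the job is handed in; nothing more can be done
None
```

The lid was not caught at first: it lifted under 5 N. I pressed it down until it snapped, and it then held a tug of about 25 N for over a second. I let go with the lid shut, nothing else on the table appeared to have moved in the last picture, and I handed the job in; no verdict was shown.

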